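# Put the stationery back in the desk organiser

### The job

Put the white propelling pencil, the glue stick, the eraser and the pencil sharpener into the desk organiser, each lying flat in the middle of the recess made for it: the recesses differ only in length, so the longest thing goes in the longest recess and so on down to the sharpener in the shortest, and the three longer things lie lengthwise in theirs. Leave the battery and the memory stick, which do not belong in it, where they lie on the desk.

Things in the scene. Friction and masses are not known exactly. Their poses are not given: they have to be found in the camera images.
- mech_pencil_centre (a point): Middle of the thick white propelling pencil, 138 mm long, 12 mm wide and 12 mm high, lying on the desk; the point is half-way up (6 mm over its underside). x runs along it, z up. Grip it across its width.
- glue_stick_centre (a point): Middle of the glue stick, a lying cylinder 86 mm long and 25 mm thick, yellow with a red and a white end; the point is on its axis (12.5 mm over its underside). y runs along it, towards one end; it can roll, so x and z may turn about y. Grip it across at the middle.
- eraser_centre (a point): Middle of the eraser, a white block 43 mm long, 19 mm wide, 12.5 mm high in a blue card sleeve; the point is half-way up (6 mm). y runs along its length, z up.
- sharpener_centre (a point): Middle of the pencil sharpener, a small plain silver-grey metal block with a screwed-on blade, 25 mm long, 15 mm wide, 10 mm high (12 mm at the screw); the point is half-way up (6 mm). y runs along its length, z up.
- memory_stick_centre (a point): Middle of the memory stick, 60 x 18 x 9 mm, red with a metal plug (not the one at the back beside the little wooden drawers); does not belong in the organiser and must stay where it is. y runs along it.
- aa_cell_centre (a point): Middle of the battery, a lying cylinder 50 mm long and 14 mm thick, blue and copper-coloured; does not belong in the organiser and must stay where it is. y runs along it.
- recess_pencil (a point): Centre of the floor of the 162 mm long recess, for the propelling pencil. The longest recess. x runs along the recess, z up. 44 mm wide, 7 mm deep, dark felt floor 7 mm above the desk, wall tops at 14 mm. It is one of four white inserts (each 172 x 53 mm, recess in the middle) fixed side by side in any order, 54 mm apart centre to centre, in one low wooden frame of 184 x 228 mm.
- recess_glue (a point): Centre of the floor of the 110 mm long recess, for the glue stick. The second longest. x runs along the recess, z up. 44 mm wide, 7 mm deep, dark felt floor 7 mm above the desk, wall tops at 14 mm. It is one of four white inserts (each 172 x 53 mm, recess in the middle) fixed side by side in any order, 54 mm apart centre to centre, in one low wooden frame of 184 x 228 mm.
- recess_eraser (a point): Centre of the floor of the 67 mm long recess, for the eraser. The second shortest. x runs along the recess, z up. 44 mm wide, 7 mm deep, dark felt floor 7 mm above the desk, wall tops at 14 mm. It is one of four white inserts (each 172 x 53 mm, recess in the middle) fixed side by side in any order, 54 mm apart centre to centre, in one low wooden frame of 184 x 228 mm.
- recess_sharpener (a point): Centre of the floor of the 49 mm long recess, for the sharpener. The shortest. x runs along the recess, z up. 44 mm wide, 7 mm deep, dark felt floor 7 mm above the desk, wall tops at 14 mm. It is one of four white inserts (each 172 x 53 mm, recess in the middle) fixed side by side in any order, 54 mm apart centre to centre, in one low wooden frame of 184 x 228 mm.
Mind the look-alikes: they are no part of the job. What is shaped like the part that bears eraser_centre but green is not meant.

How it is judged (in metres and radians):
At the end, for the whole second after the job is handed in: Each thing lies flat, at rest on the floor of its own recess: middle within 18 mm of the recess centre along and across it, height within 4 mm, long things within 0.45 rad of lengthwise, tilt (not the glue stick) under 0.2 rad. Battery and memory stick within 25 mm of where they lay (x of mech_pencil_centre in the frame of recess_pencil between -0.018 and 0.018 m and y of mech_pencil_centre in the frame of recess_pencil between -0.018 and 0.018 m and z of mech_pencil_centre in the frame of recess_pencil between 0.002 and 0.01 m and angle between the x axis of mech_pencil_centre and the x axis of recess_pencil, either way round below 0.45 rad and angle between each of mech_pencil_centre, eraser_centre, sharpener_centre's own z axis and vertical below 0.2 rad and linear speed of each of mech_pencil, glue_stick, eraser, sharpener below 0.02 m/s and x of glue_stick_centre in the frame of recess_glue between -0.018 and 0.018 m and y of glue_stick_centre in the frame of recess_glue between -0.018 and 0.018 m and z of glue_stick_centre in the frame of recess_glue between 0.0085 and 0.0165 m and angle between the y axis of glue_stick_centre and the x axis of recess_glue, either way round below 0.45 rad and x of eraser_centre in the frame of recess_eraser between -0.018 and 0.018 m and y of eraser_centre in the frame of recess_eraser between -0.018 and 0.018 m and z of eraser_centre in the frame of recess_eraser between 0.002 and 0.01 m and angle between the y axis of eraser_centre and the x axis of recess_eraser, either way round below 0.45 rad and x of sharpener_centre in the frame of recess_sharpener between -0.018 and 0.018 m and y of sharpener_centre in the frame of recess_sharpener between -0.018 and 0.018 m and z of sharpener_centre in the frame of recess_sharpener between 0.002 and 0.01 m and distance of each of memory_stick_centre, aa_cell_centre from where it was at the start of the episode below 0.025 m); the robot touches nothing.
It fails at once if the battery or the memory stick is moved by more than 40 mm (distance of any of memory_stick_centre, aa_cell_centre from where it was at the start of the episode above 0.04 m).
It also fails if it takes over 115 s, if anything falls off the work surface, if the arm or the gripper's body presses on something with over 40 N, if the wrist force passes 120 N, or if a joint passes its speed limit or range.

### The arm

A 6-joint arm with a two-finger parallel gripper is mounted at the origin on a cart in front of the work surface, level with it; the furniture and walls round the work are solid. World frame = base frame: x ahead of the robot, y to its left, z up, the work surface at z = 0. Lengths are in mm, angles in rad, forces in N, time in s.
With the tool pointing down it reaches from about 300 to 775 mm from the base axis. Payload 14.6 kg.
Tool frame: the origin (TCP) lies at the very end of the fingers, on their centre line; the grasp point (between the pads) lies 19 mm behind it; z points along the fingers, y is the line along which they close (so a half turn about z gives the same grasp; the last joint's range is limited). The gripper opens to 94 mm and grips with 3 to 60 N. Pads are 16 mm wide; open, the fingers measure 119 mm over their backs; the gripper's body (75 mm by 177 mm) begins 78 mm behind the grasp point.
Start: joints at [1.049, 0.3, 1.521, -0, 1.321, -0.067], TCP at [241.601, 494.083, 205.446] pointing down, gripper open.
Joint ranges: [-3.03, 3.03], [-0.79, 2.21], [0.23, 2.52], [-1.04, 4.18], [0, 3.07], [-2.55, 2.55]. Speed limits (rad/s): [2.22, 2.22, 2.57, 3.14, 3.14, 3.14].

### API

Orientations are given as [roll, pitch, yaw] about the fixed x, y, z axes, in that order (R = Rz(yaw) Ry(pitch) Rx(roll)).
In Python, from cell import manip gives the robot as it stands.
- The arm moves only by the tool servo_tool, never from a script. Its argument "motion" is a list that holds one entry, the list of rows, each a list of 7 numbers: the shift along the world's x, y, z as a fraction of full scale, then the turn, a rotation vector about the world's x, y, z as a fraction of full scale, then the closure, from 0 (fully open) to 1 (shut). In form: [[[x, y, z, rx, ry, rz, gripper], ...]]. A call has 1 to 10 rows; each row is the pose to reach, as a shift and turn from the pose commanded when the call began, turning the shorter way round; what a row does not reach only later rows make up. Full scale, the value 1, is 0.5 m for a shift and pi rad for a turn. A row lasts 1/10 s, in which the tool goes at most 50 mm and 8.59 degrees, less where a joint would pass 70% of its speed; a pose out of reach is approached as far as the arm can. A call with a number of a shift or a turn outside -1 to 1 is refused whole. A call with a gripper value outside its range is refused whole. The fingers move at their own pace and stop on an object; "newtons" is the grip in N (left out, the last holds). Time passes only in rows, so rows that repeat a pose let the fingers close. It gives the time, the measured TCP pose, the force, the opening and the grip force at its end, in the units of the state.
- manip.read_state(): the state, without advancing time (a new reading comes with each control period).
- manip.camera(name): name is "scene" or "top" or "wrist"; returns a dict with "frame" (480x640x3 uint8, red, green, blue), "range_z" (480x640 float32, mm along the optical axis (not along the pixel's ray), 0 where there is no reading), "vfov" (degrees; the focal length in pixels is half the picture's height over the tangent of half this angle, whatever the lens; pixels are square), "cx", "cy" (the principal point, pixels), "cam_to_world" (4x4, takes a point from camera to world coordinates). Camera axes: x right, y down, z forward; pixel columns grow to the right and rows downward; lengths in mm; the calibration is good to about 2 mm. A picture is of the moment at which its call begins.
- manip.sign_off(): hands the job in; it is judged then, once.
The state is a dict: "clock": time; "joints": joint angles; "qd": joint speeds; "effort": joint torques, N m; "eef_pos": TCP position; "eef_rot": TCP orientation; "wrist_force": force on the tool from outside, world axes, zero at the start; "moment": the same for the moment, N m; "finger_gap": finger opening in mm; "finger_force": force on a finger pad.
Only numpy, scipy, OpenCV 4.12 (cv2) and the standard library are available. Lean on these libraries where they do the work, as an engineer would, in place of code of your own. Each camera call takes 0.05 s, during which the arm holds its last target. There are 200 camera calls.

## Working session

There is one attempt and no reset: what is moved stays moved. The work goes in short steps, Python scripts to look and compute and a tool call to move; the robot and the scene stay as the last step left them, time stands still between calls to the robot, and variables do not carry over. Pictures are saved under pics/ and viewed, at most 14 in all, crops included, and the job is handed in when it is done.

Besides the shell and the picture viewer there is one more tool, called after "Call:" by a JSON object that holds its "method" and its "body". servo_tool: Moves the arm, as the interface text tells. Its arguments: {"type":"object","properties":{"motion":{"type":"array"},"newtons":{"type":"number"}},"required":["motion"]}

```bash
mkdir -p pics; cat > h.py <<'E'
import numpy as np, cv2
from cell import manip
def shot(n):
    c=manip.camera(n); np.savez('%s.npz'%n, **{k:np.array(v) for k,v in c.items()}); return c
def load(n): return dict(np.load('%s.npz'%n))
def cast(c,u,v,z):
    f=c['frame'].shape[0]/2/np.tan(np.radians(float(c['vfov']))/2)
    T=c['cam_to_world']; d=T[:3,:3]@np.array([(u-c['cx'])/f,(v-c['cy'])/f,1.]); o=T[:3,3]
    return o+d*(z-o[2])/d[2]
def save(c,name): cv2.imwrite('pics/'+name,cv2.cvtColor(c['frame'],cv2.COLOR_RGB2BGR))
E
python3 - <<'E'
from h import *
for n in('top','scene'):
    c=shot(n); save(c,n+'0.png'); print(n,c['vfov'],c['cx'],c['cy'],np.round(c['cam_to_world'],3).tolist())
print(manip.read_state())
E
```

```text
top 43.64722075840371 324.4800836943251 234.8202858541691 [[0.005, -0.985, 0.17, 373.781], [-1.0, -0.006, -0.006, 127.492], [0.007, -0.17, -0.985, 1151.588], [0.0, 0.0, 0.0, 1.0]]
scene 49.375100965573914 328.08307629743655 236.7611971238367 [[0.466, 0.745, -0.477, 1030.055], [0.885, -0.391, 0.253, -113.181], [0.001, -0.54, -0.841, 890.827], [0.0, 0.0, 0.0, 1.0]]
{'clock': 0.1, 'joints': array([ 1.04937280e+00,  3.00417269e-01,  1.52149070e+00, -2.23103836e-05,
        1.32069928e+00, -6.65465876e-02]), 'qd': array([ 0.00093537, -0.0004963 , -0.00291695,  0.0001116 , -0.00137803,
        0.00180221]), 'effort': array([ 1.90926003e-03, -5.32639432e+01, -3.53286052e+01,  7.09711318e-02,
        2.34627194e-02, -3.71747637e-05]), 'eef_pos': array([241.51291949, 493.88726125, 204.95409094]), 'eef_rot': array([-3.14057886e+00, -4.59054230e-05,  2.68672122e+00]), 'wrist_force': array([0.21874147, 0.31014382, 0.13534469]), 'moment': array([0.04290973, 0.03938334, 0.01560697]), 'finger_force': 0.0, 'finger_gap': 93.95102058576629}
```

View pics/top0.png

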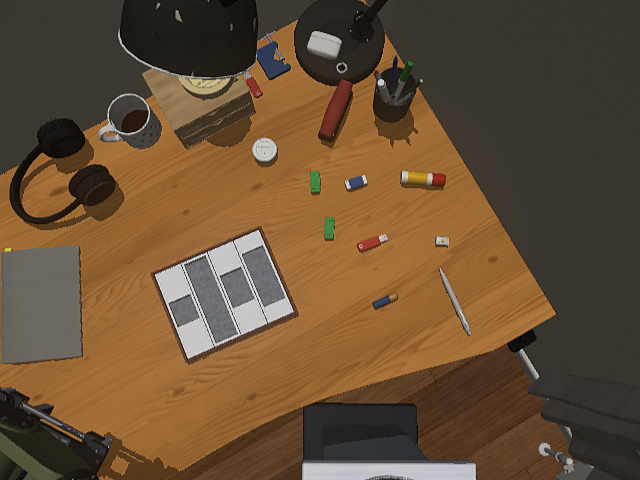

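View pics/scene0.png

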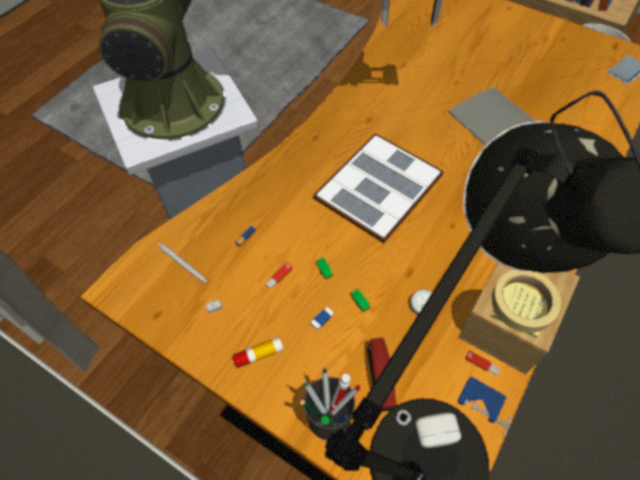

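Candidates by pixel in the top view:
- **Propelling pencil:** (455,300). The pens in the cup at (395,95) are not it.
- **Glue stick:** (423,178).
- **Eraser:** the blue-sleeved one at (356,183). The green ones at (315,182) and (329,228) are look-alikes.
- **Sharpener:** (442,241). The ring at (341,67) on the lamp base is not it.
- **Memory stick:** (372,242). The one at (254,85) by the drawers is not it.
- **Battery:** (385,300).

Recesses:
- **Longest:** around (212,300)
- **Second longest:** (264,275)
- **Second shortest:** (236,288)
- **Shortest:** (183,310)

```bash
cat > m.py <<'E'
from h import *
c=load('top'); im=c['frame']; hsv=cv2.cvtColor(im,cv2.COLOR_RGB2HSV)
wood=cv2.inRange(hsv,(5,110,60),(19,255,255))
def rect(mask,seed,z,rad):
    m=np.zeros_like(mask); cv2.circle(m,seed,rad,255,-1); m&=mask
    n,l,st,ce=cv2.connectedComponentsWithStats(m)
    k=min((i for i in range(1,n) if st[i,4]>25),key=lambda i:np.hypot(*(ce[i]-seed)))
    q=cv2.boxPoints(cv2.minAreaRect(np.argwhere(l==k)[:,::-1].astype(np.float32)))
    w=np.array([cast(c,u,v,z)[:2] for u,v in q]).astype(np.float32)
    (x,y),(a,b),t=cv2.minAreaRect(w)
    e0,e1=w[1]-w[0],w[2]-w[1]; L=e0 if np.hypot(*e0)>np.hypot(*e1) else e1
    return np.round([x,y,max(a,b),min(a,b)],1),round(float(np.arctan2(L[1],L[0])%np.pi),3),np.round(np.hypot(x,y)),q.astype(int).tolist()
H,S,V=cv2.split(hsv)
nw=cv2.bitwise_not(wood); nw[V<70]=0
felt=((S<60)&(V>60)&(V<150)).astype(np.uint8)*255
if __name__=='__main__':
    for n,s,z,r in [('pencil',(455,300),6,45),('glue',(423,178),12,32),('eraser',(356,183),8,18),('sharp',(442,241),6,14),('mem',(372,242),5,24),('aa',(385,300),7,20)]:
        print(n,*rect(nw,s,z,r))
    for n,s in [('rp',(212,300)),('rg',(264,275)),('re',(236,288)),('rs',(183,310))]: print(n,*rect(cv2.morphologyEx(felt,cv2.MORPH_OPEN,np.ones((3,3))),s,7,60))
    cv2.imwrite('pics/crop.png',cv2.resize(cv2.cvtColor(im[60:350,300:500],cv2.COLOR_RGB2BGR),None,fx=2,fy=2,interpolation=cv2.INTER_CUBIC))
    # tall things near glue
    f=240/np.tan(np.radians(float(c['vfov']))/2)
    vv,uu=np.mgrid[50:140:1,360:430:1]; d=c['range_z'][50:140,360:430]
    P=np.stack([(uu-c['cx'])/f*d,(vv-c['cy'])/f*d,d],-1)@c['cam_to_world'][:3,:3].T+c['cam_to_world'][:3,3]
    P=P[(d>0)&(P[...,2]>60)]; print('cup',P.min(0),P.max(0))
E
python3 m.py
```

```text
pencil [ 445.6 -127.9  136.9   11.4] 0.412 464.0 [[436, 269], [441, 266], [472, 332], [467, 335]]
glue [684.5 -71.   86.9  25.9] 1.479 688.0 [[399, 182], [400, 169], [444, 173], [443, 186]]
eraser [677.4  59.8  43.1  20. ] 1.888 680.0 [[343, 180], [364, 173], [367, 183], [346, 189]]
sharp [ 561.5 -107.4   25.    16.5] 1.476 572.0 [[435, 244], [436, 235], [448, 237], [447, 245]]
mem [558.7  27.5  59.5  15.9] 1.974 559.0 [[356, 243], [384, 232], [387, 239], [359, 251]]
aa [444.2  11.4  32.6  11. ] 2.035 444.0 [[372, 302], [387, 294], [390, 299], [375, 307]]
rp [446.1 336.8 161.5  44.7] 0.421 559.0 [[183, 265], [205, 256], [237, 333], [215, 342]]
rg [490.6 237.7 108.5  44.8] 0.42 545.0 [[241, 254], [262, 245], [284, 297], [263, 306]]
re [468.4 287.   65.5  44.5] 0.418 549.0 [[219, 276], [241, 267], [254, 298], [232, 307]]
rs [424.2 385.7  48.7  42.7] 0.418 573.0 [[168, 303], [190, 294], [199, 317], [178, 326]]
cup [799.71300435 -52.76203659  60.03282929] [878.04561936  33.26739769 145.80138257]
```

View pics/crop.png

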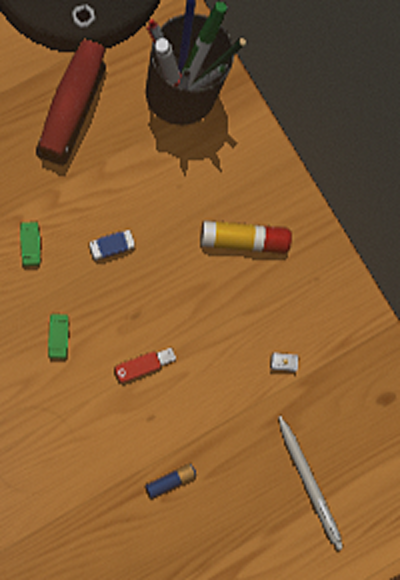

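The crop confirms the choices: eraser with blue sleeve at crop (111,244), plain sharpener (285,363), glue stick (245,237) and pencil (310,483). All measured sizes match the given ones. Next I go to the pencil.

Call:
{"method": "servo_tool", "body": {"motion": [[[0.4, -0.95, -0.2, 0, 0, -0.724, 0.5], [0.4, -0.95, -0.2, 0, 0, -0.724, 0.5], [0.4, -0.95, -0.2, 0, 0, -0.724, 0.5], [0.4, -0.95, -0.2, 0, 0, -0.724, 0.5], [0.4, -0.95, -0.2, 0, 0, -0.724, 0.5], [0.4, -0.95, -0.2, 0, 0, -0.724, 0.5], [0.4, -0.95, -0.2, 0, 0, -0.724, 0.5], [0.4, -0.95, -0.2, 0, 0, -0.724, 0.5], [0.4, -0.95, -0.2, 0, 0, -0.724, 0.5], [0.4, -0.95, -0.2, 0, 0, -0.724, 0.5]]], "newtons": 15}}

```text
clock: 1.1
eef_pos: [432.4, 39.7, 109.9]
eef_rot: [3.141, -0.0, 1.181]
wrist_force: [1.3, 0.4, 0.4]
finger_gap: 47.2
finger_force: 0.0
```

Call:
{"method": "servo_tool", "body": {"motion": [[[0.008, -0.294, -0.11, 0, 0, -0.247, 0.5], [0.008, -0.294, -0.11, 0, 0, -0.247, 0.5], [0.008, -0.294, -0.11, 0, 0, -0.247, 0.5], [0.008, -0.294, -0.11, 0, 0, -0.247, 0.5], [0.008, -0.294, -0.11, 0, 0, -0.247, 0.5], [0.008, -0.294, -0.11, 0, 0, -0.247, 0.5], [0.008, -0.294, -0.11, 0, 0, -0.247, 0.5], [0.008, -0.294, -0.11, 0, 0, -0.247, 0.5]]]}}

```text
clock: 1.9
eef_pos: [436.1, -105.0, 55.3]
eef_rot: [3.142, -0.0, 0.415]
wrist_force: [0.4, 0.4, -0.3]
finger_gap: 46.9
finger_force: 0.0
```

Call:
{"method": "servo_tool", "body": {"motion": [[[0.019, -0.043, 0, 0, 0, 0, 0.5], [0.019, -0.043, -0.04, 0, 0, 0, 0.5], [0.019, -0.043, -0.06, 0, 0, 0, 0.5], [0.019, -0.043, -0.06, 0, 0, 0, 0.5]]]}}

```text
clock: 2.3
eef_pos: [444.7, -126.2, 24.1]
eef_rot: [-3.14, 0.002, 0.413]
wrist_force: [0.5, -0.6, -0.1]
finger_gap: 46.9
finger_force: 0.0
```

```bash
python3 - <<'E'
from h import *
print(manip.read_state()['eef_pos'])
c=shot('wrist'); save(c,'w1.png'); print(manip.read_state()['eef_pos'])
E
```

```text
[ 444.70592669 -126.15759309   24.07489772]
[ 445.17708765 -126.3018283    24.92487155]
```

View pics/w1.png

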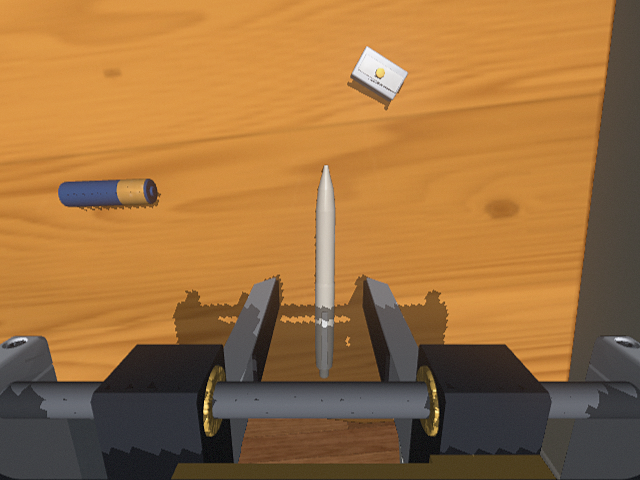

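The pencil lies centred between the fingers (column about 325, fingers about 270 and 375). Lowering and gripping.

Call:
{"method": "servo_tool", "body": {"motion": [[[0, 0, -0.042, 0, 0, 0, 0.5], [0, 0, -0.042, 0, 0, 0, 0.5], [0, 0, -0.042, 0, 0, 0, 1], [0, 0, -0.042, 0, 0, 0, 1], [0, 0, -0.042, 0, 0, 0, 1], [0, 0, -0.042, 0, 0, 0, 1], [0, 0, -0.042, 0, 0, 0, 1], [0, 0, -0.042, 0, 0, 0, 1], [0, 0, 0.06, 0, 0, 0, 1], [0, 0, 0.1, 0, 0, 0, 1]]]}}

```text
clock: 3.35
eef_pos: [446.3, -127.0, 77.7]
eef_rot: [3.14, -0.001, 0.411]
wrist_force: [0.4, -0.4, -0.7]
finger_gap: 11.8
finger_force: 15.0
```

Call:
{"method": "servo_tool", "body": {"motion": [[[0, 0.928, 0, 0, 0, 0.003, 1], [0, 0.928, 0, 0, 0, 0.003, 1], [0, 0.928, 0, 0, 0, 0.003, 1], [0, 0.928, 0, 0, 0, 0.003, 1], [0, 0.928, 0, 0, 0, 0.003, 1], [0, 0.928, 0, 0, 0, 0.003, 1], [0, 0.928, 0, 0, 0, 0.003, 1], [0, 0.928, 0, 0, 0, 0.003, 1], [0, 0.928, 0, 0, 0, 0.003, 1], [0, 0.928, 0, 0, 0, 0.003, 1]]]}}

```text
clock: 4.35
eef_pos: [444.8, 341.0, 75.0]
eef_rot: [-3.141, -0.0, 0.423]
wrist_force: [0.8, -0.2, -0.2]
finger_gap: 11.8
finger_force: 15.0
```

Call:
{"method": "servo_tool", "body": {"motion": [[[0, 0, 0, 0, 0, 0, 1], [0, 0, 0, 0, 0, 0, 1]]]}}

```text
clock: 4.55
eef_pos: [445.4, 336.2, 74.9]
eef_rot: [3.141, 0.001, 0.42]
wrist_force: [-0.6, -0.6, -0.5]
finger_gap: 11.8
finger_force: 15.0
```

Call:
{"method": "servo_tool", "body": {"motion": [[[0, 0, -0.08, 0, 0, 0, 1], [0, 0, -0.115, 0, 0, 0, 1], [0, 0, -0.125, 0, 0, 0, 1], [0, 0, -0.125, 0, 0, 0, 1], [0, 0, -0.125, 0, 0, 0, 0.82], [0, 0, -0.125, 0, 0, 0, 0.82], [0, 0, -0.125, 0, 0, 0, 0.82], [0, 0, -0.11, 0, 0, 0, 0.82], [0, 0, -0.06, 0, 0, 0, 0.6], [0, 0, 0, 0, 0, 0, 0.5]]]}}

```text
clock: 5.55
eef_pos: [445.1, 336.9, 75.8]
eef_rot: [3.141, 0.002, 0.42]
wrist_force: [0.3, 0.3, 0.7]
finger_gap: 29.6
finger_force: 0.0
```

Call:
{"method": "servo_tool", "body": {"motion": [[[0.232, -0.888, 0, 0, 0, 0.336, 0.5], [0.232, -0.888, 0, 0, 0, 0.336, 0.5], [0.232, -0.888, 0, 0, 0, 0.336, 0.5], [0.232, -0.888, 0, 0, 0, 0.336, 0.5], [0.232, -0.888, 0, 0, 0, 0.336, 0.5], [0.232, -0.888, 0, 0, 0, 0.336, 0.5], [0.232, -0.888, 0, 0, 0, 0.336, 0.5], [0.232, -0.888, 0, 0, 0, 0.336, 0.5], [0.232, -0.888, 0, 0, 0, 0.336, 0.5], [0.232, -0.888, 0, 0, 0, 0.336, 0.5]]]}}

```text
clock: 6.55
eef_pos: [562.0, -109.3, 76.1]
eef_rot: [3.141, 0.0, 1.476]
wrist_force: [-0.4, 1.3, 0.5]
finger_gap: 46.9
finger_force: 0.0
```

Call:
{"method": "servo_tool", "body": {"motion": [[[0, 0, 0, 0, 0, 0, 0.5], [0, 0, 0, 0, 0, 0, 0.5]]]}}

```text
clock: 6.75
eef_pos: [561.5, -107.4, 75.5]
eef_rot: [3.142, -0.0, 1.474]
wrist_force: [-0.1, -0.2, -0.8]
finger_gap: 47.0
finger_force: 0.0
```

```bash
python3 - <<'E'
from h import *
c=shot('top'); cv2.imwrite('pics/t2.png',cv2.resize(cv2.cvtColor(c['frame'][210:380,130:320],cv2.COLOR_RGB2BGR),None,fx=2,fy=2))
E
```

```text
(no output)
```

View pics/t2.png

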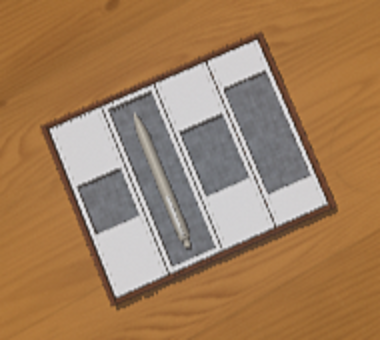

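The pencil lies in the longest recess, from crop (137,115) to (187,245), centred. Now the sharpener.

Call:
{"method": "servo_tool", "body": {"motion": [[[0, 0, -0.09, 0, 0, 0, 0.5], [0, 0, -0.135, 0, 0, 0, 0.5], [0, 0, -0.143, 0, 0, 0, 0.5], [0, 0, -0.143, 0, 0, 0, 1], [0, 0, -0.143, 0, 0, 0, 1], [0, 0, -0.143, 0, 0, 0, 1], [0, 0, -0.143, 0, 0, 0, 1], [0, 0, -0.143, 0, 0, 0, 1], [0, 0, -0.07, 0, 0, 0, 1], [0, 0, 0, 0, 0, 0, 1]]]}}

```text
clock: 7.8
eef_pos: [561.1, -106.7, 75.8]
eef_rot: [-3.14, -0.0, 1.476]
wrist_force: [-0.1, -0.6, -0.6]
finger_gap: 14.4
finger_force: 15.0
```

Call:
{"method": "servo_tool", "body": {"motion": [[[-0.274, 0.985, 0, 0, 0, -0.336, 1], [-0.274, 0.985, 0, 0, 0, -0.336, 1], [-0.274, 0.985, 0, 0, 0, -0.336, 1], [-0.274, 0.985, 0, 0, 0, -0.336, 1], [-0.274, 0.985, 0, 0, 0, -0.336, 1], [-0.274, 0.985, 0, 0, 0, -0.336, 1], [-0.274, 0.985, 0, 0, 0, -0.336, 1], [-0.274, 0.985, 0, 0, 0, -0.336, 1], [-0.274, 0.985, 0, 0, 0, -0.336, 1], [-0.274, 0.985, 0, 0, 0, -0.336, 1]]]}}

```text
clock: 8.8
eef_pos: [435.1, 347.6, 75.6]
eef_rot: [-3.141, -0.001, 0.42]
wrist_force: [0.8, -0.2, -0.8]
finger_gap: 15.0
finger_force: 15.0
```

Call:
{"method": "servo_tool", "body": {"motion": [[[0, 0, 0, 0, 0, 0, 1], [0, 0, 0, 0, 0, 0, 1]]]}}

```text
clock: 9.0
eef_pos: [435.4, 346.2, 75.1]
eef_rot: [3.141, 0.0, 0.422]
wrist_force: [-0.0, 0.4, -0.8]
finger_gap: 14.6
finger_force: 15.0
```

Call:
{"method": "servo_tool", "body": {"motion": [[[-0.022, 0.079, 0, 0, 0, 0, 1], [-0.022, 0.079, -0.06, 0, 0, 0, 1], [-0.022, 0.079, -0.11, 0, 0, 0, 1], [-0.022, 0.079, -0.12, 0, 0, 0, 1], [-0.022, 0.079, -0.12, 0, 0, 0, 1], [-0.022, 0.079, -0.12, 0, 0, 0, 0.75], [-0.022, 0.079, -0.12, 0, 0, 0, 0.75], [-0.022, 0.079, -0.12, 0, 0, 0, 0.6], [-0.022, 0.079, -0.06, 0, 0, 0, 0.5], [-0.022, 0.079, 0, 0, 0, 0, 0.5]]]}}

```text
clock: 10.0
eef_pos: [424.7, 385.0, 76.0]
eef_rot: [3.141, 0.001, 0.42]
wrist_force: [-0.2, 0.3, 0.0]
finger_gap: 43.9
finger_force: 0.0
```

Call:
{"method": "servo_tool", "body": {"motion": [[[0.506, -0.651, 0, 0, 0, 0.467, 0.5], [0.506, -0.651, 0, 0, 0, 0.467, 0.5], [0.506, -0.651, 0, 0, 0, 0.467, 0.5], [0.506, -0.651, 0, 0, 0, 0.467, 0.5], [0.506, -0.651, 0, 0, 0, 0.467, 0.5], [0.506, -0.651, 0, 0, 0, 0.467, 0.5], [0.506, -0.651, 0, 0, 0, 0.467, 0.5], [0.506, -0.651, 0, 0, 0, 0.467, 0.5], [0.506, -0.651, 0, 0, 0, 0.467, 0.5], [0.506, -0.651, 0, 0, 0, 0.467, 0.5]]]}}

```text
clock: 11.0
eef_pos: [679.5, 56.0, 75.3]
eef_rot: [3.141, 0.001, 1.874]
wrist_force: [-0.8, -0.2, -0.0]
finger_gap: 46.7
finger_force: 0.0
```

Call:
{"method": "servo_tool", "body": {"motion": [[[0, 0, 0, 0, 0, 0, 0.5], [0, 0, 0, 0, 0, 0, 0.5]]]}}

```text
clock: 11.2
eef_pos: [677.8, 60.1, 75.5]
eef_rot: [3.141, -0.0, 1.867]
wrist_force: [-0.0, -0.0, -0.2]
finger_gap: 47.3
finger_force: 0.0
```

```bash
python3 - <<'E'
from h import *
c=shot('top'); cv2.imwrite('pics/t3.png',cv2.resize(cv2.cvtColor(c['frame'][210:380,130:320],cv2.COLOR_RGB2BGR),None,fx=2,fy=2))
E
```

```text
(no output)
```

View pics/t3.png

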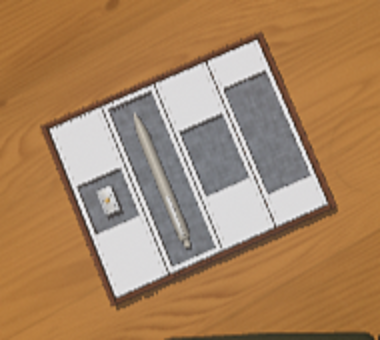

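The sharpener lies flat in the middle of the shortest recess, at crop (108,200). Now the eraser.

Call:
{"method": "servo_tool", "body": {"motion": [[[0, 0, -0.09, 0, 0, 0.007, 0.5], [0, 0, -0.135, 0, 0, 0.007, 0.5], [0, 0, -0.142, 0, 0, 0.007, 0.5], [0, 0, -0.142, 0, 0, 0.007, 1], [0, 0, -0.142, 0, 0, 0.007, 1], [0, 0, -0.142, 0, 0, 0.007, 1], [0, 0, -0.142, 0, 0, 0.007, 1], [0, 0, -0.142, 0, 0, 0.007, 1], [0, 0, -0.07, 0, 0, 0.007, 1], [0, 0, 0, 0, 0, 0.007, 1]]]}}

```text
clock: 12.25
eef_pos: [677.4, 59.7, 75.5]
eef_rot: [-3.14, -0.001, 1.893]
wrist_force: [0.7, 0.4, 0.1]
finger_gap: 17.8
finger_force: 15.0
```

Call:
{"method": "servo_tool", "body": {"motion": [[[-0.418, 0.455, 0, 0, 0, -0.468, 1], [-0.418, 0.455, 0, 0, 0, -0.468, 1], [-0.418, 0.455, 0, 0, 0, -0.468, 1], [-0.418, 0.455, 0, 0, 0, -0.468, 1], [-0.418, 0.455, 0, 0, 0, -0.468, 1], [-0.418, 0.455, 0, 0, 0, -0.468, 1], [-0.418, 0.455, 0, 0, 0, -0.468, 1], [-0.418, 0.455, 0, 0, 0, -0.468, 1], [-0.418, 0.455, 0, 0, 0, -0.468, 1], [-0.418, 0.455, 0, 0, 0, -0.468, 1]]]}}

```text
clock: 13.25
eef_pos: [468.8, 287.4, 75.5]
eef_rot: [-3.142, -0.0, 0.417]
wrist_force: [0.4, 0.1, 0.1]
finger_gap: 17.6
finger_force: 15.0
```

Call:
{"method": "servo_tool", "body": {"motion": [[[0, 0, 0, 0, 0, 0, 1], [0, 0, 0, 0, 0, 0, 1]]]}}

```text
clock: 13.45
eef_pos: [468.9, 287.2, 75.3]
eef_rot: [-3.142, -0.0, 0.427]
wrist_force: [0.4, 0.4, -0.7]
finger_gap: 17.3
finger_force: 15.0
```

Call:
{"method": "servo_tool", "body": {"motion": [[[0, 0, -0.07, 0, 0, 0, 1], [0, 0, -0.11, 0, 0, 0, 1], [0, 0, -0.119, 0, 0, 0, 1], [0, 0, -0.119, 0, 0, 0, 1], [0, 0, -0.119, 0, 0, 0, 0.7], [0, 0, -0.119, 0, 0, 0, 0.7], [0, 0, -0.119, 0, 0, 0, 0.6], [0, 0, -0.119, 0, 0, 0, 0.6], [0, 0, -0.06, 0, 0, 0, 0.5], [0, 0, 0, 0, 0, 0, 0.4]]]}}

```text
clock: 14.45
eef_pos: [468.5, 287.0, 75.6]
eef_rot: [3.142, 0.002, 0.423]
wrist_force: [0.1, 0.3, 0.2]
finger_gap: 50.0
finger_force: 0.0
```

Call:
{"method": "servo_tool", "body": {"motion": [[[0.432, -0.716, 0, 0, 0, 0.336, 0.4], [0.432, -0.716, 0, 0, 0, 0.336, 0.4], [0.432, -0.716, 0, 0, 0, 0.336, 0.4], [0.432, -0.716, 0, 0, 0, 0.336, 0.4], [0.432, -0.716, 0, 0, 0, 0.336, 0.4], [0.432, -0.716, 0, 0, 0, 0.336, 0.4], [0.432, -0.716, 0, 0, 0, 0.336, 0.4], [0.432, -0.716, 0, 0, 0, 0.336, 0.4], [0.432, -0.716, 0, 0, 0, 0.336, 0.4], [0.432, -0.716, 0, 0, 0, 0.336, 0.4]]]}}

```text
clock: 15.45
eef_pos: [685.9, -75.0, 74.8]
eef_rot: [3.141, 0.0, 1.475]
wrist_force: [0.2, 0.6, -0.6]
finger_gap: 56.4
finger_force: 0.0
```

Call:
{"method": "servo_tool", "body": {"motion": [[[0, 0, 0, 0, 0, 0, 0.4], [0, 0, 0, 0, 0, 0, 0.4]]]}}

```text
clock: 15.65
eef_pos: [684.6, -69.7, 75.3]
eef_rot: [-3.141, -0.0, 1.479]
wrist_force: [1.2, 0.6, -0.2]
finger_gap: 56.5
finger_force: 0.0
```

```bash
python3 - <<'E'
from h import *
c=shot('top'); save(c,'t4.png')
E
```

```text
(no output)
```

View pics/t4.png

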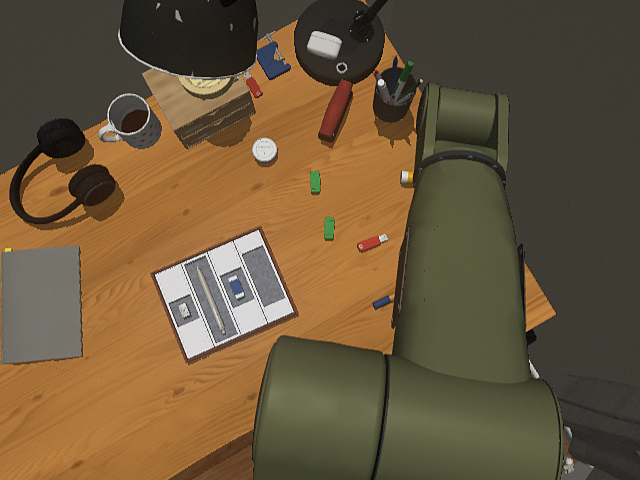

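The eraser lies in its recess at (236,286), and the battery and memory stick have not moved. Now the glue stick.

Call:
{"method": "servo_tool", "body": {"motion": [[[0, -0.002, -0.09, 0, 0, 0, 0.4], [0, -0.002, -0.13, 0, 0, 0, 0.4], [0, -0.002, -0.138, 0, 0, 0, 0.4], [0, -0.002, -0.138, 0, 0, 0, 1], [0, -0.002, -0.138, 0, 0, 0, 1], [0, -0.002, -0.138, 0, 0, 0, 1], [0, -0.002, -0.138, 0, 0, 0, 1], [0, -0.002, -0.138, 0, 0, 0, 1], [0, 0, -0.08, 0, 0, 0, 1], [0, 0, 0, 0, 0, 0, 1]]], "newtons": 20}}

```text
clock: 16.7
eef_pos: [683.7, -70.5, 74.0]
eef_rot: [-3.137, -0.0, 1.479]
wrist_force: [0.1, -1.1, -0.1]
finger_gap: 24.5
finger_force: 20.0
```

Call:
{"method": "servo_tool", "body": {"motion": [[[-0.387, 0.616, 0, 0, 0, -0.337, 1], [-0.387, 0.616, 0, 0, 0, -0.337, 1], [-0.387, 0.616, 0, 0, 0, -0.337, 1], [-0.387, 0.616, 0, 0, 0, -0.337, 1], [-0.387, 0.616, 0, 0, 0, -0.337, 1], [-0.387, 0.616, 0, 0, 0, -0.337, 1], [-0.387, 0.616, 0, 0, 0, -0.337, 1], [-0.387, 0.616, 0, 0, 0, -0.337, 1], [-0.387, 0.616, 0, 0, 0, -0.337, 1], [-0.387, 0.616, 0, 0, 0, -0.337, 1]]]}}

```text
clock: 17.7
eef_pos: [491.6, 237.2, 75.5]
eef_rot: [3.141, -0.0, 0.422]
wrist_force: [0.5, -0.2, -0.3]
finger_gap: 24.4
finger_force: 20.0
```

Call:
{"method": "servo_tool", "body": {"motion": [[[0, 0, 0, 0, 0, 0, 1], [0, 0, 0, 0, 0, 0, 1]]]}}

```text
clock: 17.9
eef_pos: [492.0, 236.3, 75.2]
eef_rot: [3.142, 0.0, 0.419]
wrist_force: [0.0, 0.5, -0.6]
finger_gap: 24.0
finger_force: 20.0
```

Call:
{"method": "servo_tool", "body": {"motion": [[[-0.002, 0.002, -0.07, 0, 0, 0, 1], [-0.002, 0.002, -0.11, 0, 0, 0, 1], [-0.002, 0.002, -0.119, 0, 0, 0, 1], [-0.002, 0.002, -0.119, 0, 0, 0, 1], [-0.002, 0.002, -0.119, 0, 0, 0, 0.68], [-0.002, 0.002, -0.119, 0, 0, 0, 0.68], [-0.002, 0.002, -0.119, 0, 0, 0, 0.55], [-0.002, 0.002, -0.119, 0, 0, 0, 0.4], [-0.002, 0.002, -0.06, 0, 0, 0, 0.4], [-0.002, 0.002, 0.05, 0, 0, 0, 0.4]]]}}

```text
clock: 18.9
eef_pos: [488.9, 237.6, 93.7]
eef_rot: [-3.141, 0.006, 0.42]
wrist_force: [1.2, 0.9, 0.9]
finger_gap: 55.3
finger_force: 0.0
```

Call:
{"method": "servo_tool", "body": {"motion": [[[0, -0.5, 0.1, 0, 0, 0, 0.4], [0, -0.5, 0.1, 0, 0, 0, 0.4], [0, -0.5, 0.1, 0, 0, 0, 0.4], [0, -0.5, 0.1, 0, 0, 0, 0.4], [0, -0.5, 0.1, 0, 0, 0, 0.4], [0, -0.5, 0.1, 0, 0, 0, 0.4], [0, -0.5, 0.1, 0, 0, 0, 0.4], [0, -0.5, 0.1, 0, 0, 0, 0.4]]]}}

```text
clock: 19.7
eef_pos: [490.3, -10.9, 145.0]
eef_rot: [-3.141, 0.0, 0.42]
wrist_force: [0.1, 0.7, -0.6]
finger_gap: 56.4
finger_force: 0.0
```

```bash
python3 - <<'E'
from h import *
c=shot('top'); cv2.imwrite('pics/t5.png',cv2.resize(cv2.cvtColor(c['frame'][210:380,130:320],cv2.COLOR_RGB2BGR),None,fx=2,fy=2))
c=shot('scene'); cv2.imwrite('pics/s5.png',cv2.resize(cv2.cvtColor(c['frame'][120:330,130:450],cv2.COLOR_RGB2BGR),None,fx=2,fy=2))
E
```

```text
(no output)
```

View pics/t5.png

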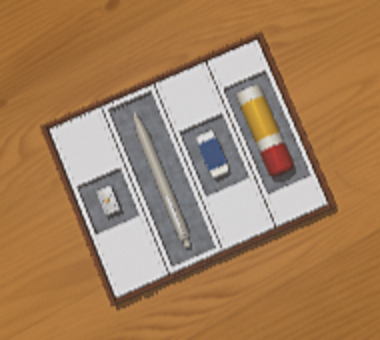

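View pics/s5.png

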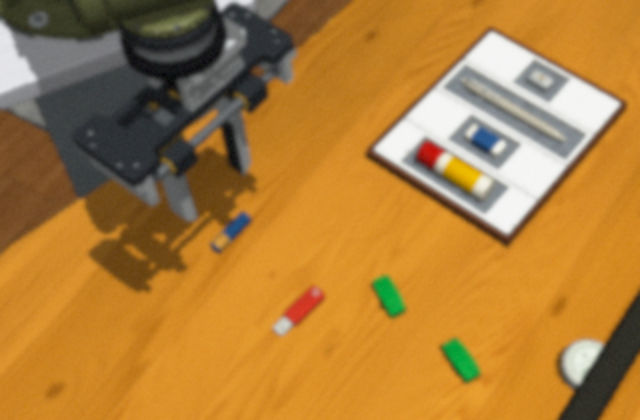

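All four lie flat in their recesses (top crop: sharpener (108,200), pencil (162,180), eraser (212,155), glue stick (265,130)). The battery and memory stick are where they lay, and the gripper is clear.

```bash
python3 -c "
from cell import manip
print(manip.sign_off())"
```

```text
the job is handed in; nothing more can be done
None
```

The job is handed in: the last pictures show the pencil, glue stick, eraser and sharpener flat in their own recesses and the battery and memory stick where they lay, at about 20 s on the clock; the hand-in gave no verdict.

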